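# Snap the cover of the air table's control box shut

## Robot

A 6-joint arm with a two-finger parallel gripper is mounted at the origin on the work surface. World frame = base frame: x ahead of the robot, y to its left, z up, the work surface at z = 0. Lengths are in m, angles in rad, forces in N, time in s.
With the tool pointing down it reaches from about 0.35 to 0.8 m from the base axis. Payload 7.3 kg.
Tool frame: the origin (TCP) lies midway between the tips of the shut fingers; the grasp point (between the pads) lies 19 mm behind it (ctrl.hold_point_z is the distance from the TCP to the grasp point, in m); z points along the fingers, y is the direction in which the jaws open and shut (so a half turn about z gives the same grasp; the last joint's range is limited). The gripper opens to 85 mm and grips with 20 to 120 N. Pads are 22 mm wide; open, the fingers measure 114 mm over their backs; the gripper's body (76 mm by 85 mm) begins 54 mm behind the grasp point. The pads swing forward as they close: fully open they stand 13 mm farther back than shut.
Start: joints at [-1.29, 0.342, 1.524, -0, 1.275, -0.146], TCP at [0.217, -0.478, 0.231] pointing down, gripper open.
Joint ranges: [-2.53, 2.53], [-0.77, 2.02], [0.04, 2.7], [-1, 4.14], [0.28, 2.66], [-3.11, 3.11]. Speed limits (rad/s): [2.57, 2.57, 3.14, 3.14, 3.14, 3.14].

## Interface

Orientations are given as a rotation vector (axis times angle).
In Python, from cell import ctrl gives the robot as it stands. The module is installed in compiled form; this text tells all that it offers.
- The arm moves only by the tool servo_tool, never from a script. Its argument "targets" is a list of rows, each a list of 6 numbers: the shift along the tool's x, y, z in m, then the turn, a rotation vector about the tool's x, y, z in rad. In form: [[tx, ty, tz, wx, wy, wz], ...]. A call has 1 to 12 rows; each row is the pose to reach, as a shift and turn from the pose measured when the call began, along the tool's axes at that moment; what a row does not reach only later rows make up. A row lasts 1/12 s, in which the tool goes at most 41.7 mm and 7.16 degrees, less where a joint would pass 70% of its speed; a pose out of reach is approached as far as the arm can. A call with a gripper value outside its range is refused whole. "fingers" is the gripper's target within -1 to 1 (fully open at 1, half-way at 0, shut at -1), set as the call begins (left out, the last holds). The fingers move at their own pace and stop on an object; "newtons" is the grip in N (left out, the last holds). Time passes only in rows, so rows that repeat a pose let the fingers close. It gives the time, the measured TCP pose, the force and the opening at its end, in the units of the state.
- ctrl.get_obs(): the state, without advancing time (a new reading comes with each control period).
- ctrl.capture(name): name is "side" or "top" or "wrist"; returns the picture (384x512x3 uint8, blue, green, red); there is no depth.
- ctrl.camera_info(name): a dict with "vertical_fov" (degrees; the focal length in pixels is half the picture's height over the tangent of half this angle, whatever the lens; pixels are square), "cx", "cy" (the principal point, pixels), "k1" (the pictures are not rectified: a ray, as slopes to the right and down, at radius r is drawn at 1 + k1 r^2 times it, then the intrinsics apply), "R" (3x3) and "t" (3): a world point X has camera coordinates R X + t. Camera axes: x right, y down, z forward; pixel columns grow to the right and rows downward; lengths in m; the calibration is good to about 2 mm. A picture is of the moment at which its call begins: read the wrist's pose just before it. camera_info takes no time and is no camera call; for the wrist camera it gives the pose at the moment of the call.
- ctrl.hand_in(): hands the job in, once; it reports no verdict.
The state is a dict: "t": time; "joints": joint angles; "joint_vel": joint speeds; "tau": joint torques, N m; "tool_pos": TCP position; "tool_rot": TCP orientation; "wrist_force": force on the tool from outside, world axes, zero at the start; "torque": the same for the moment, N m; "opening": finger opening in m.
Only numpy, scipy, OpenCV 4.12 (cv2) and the standard library are available. Lean on these libraries where they do the work, as an engineer would, in place of code of your own. Each camera call takes 0.05 s, during which the arm holds its last target.

## Task

The cover of the grey control box on the air table has been put back on but is not clicked in: go round its white rim with the fingertips and press down every section that still stands up until all six have clicked shut. Press only on the rim, not on the clear window, leave the box standing where it is without lifting, dragging or tipping it, do not move the things around it, and finish with the hand clear.

Things in the scene. Friction and masses are not known exactly. Their poses are not given: they have to be found in the camera images.
- box: Grey plastic control box, 140 mm (its x) by 190 mm (its y), housing 50 mm high, 0.8 kg with its cover, loose on the table. Origin: centre of its underside; z up; two black cable glands on the -x long side. The white cover has a rim 22 mm wide, flush with the outline, in six separately moving sections of 22 by about 94 mm: two end to end on each long side, one on each short side between them.
- window: The thin clear window in the middle of the cover, 96 by 146 mm, 4 mm thick, inside the rim; origin at its middle, its top 50 mm above the table (8 mm below the top of a shut rim section). Not to be pressed.
- rim_1 (a joint): Rim section on the near long side, left half (box -x, +y): how far it is down, 0 m = sprung up, 0.007 m = clicked shut. It moves straight down only. About 9 N takes it past half travel, where it snaps down and stays; let go earlier it springs up. May be shut at the start; pressing it again does no harm.
- rim_1_top (a point): Middle of that section's flat top, marked by three small ribs; in the box frame at x -59 mm, y 47.5 mm. 65 mm above the table when up, 58 mm when shut. Press anywhere on the top. Axes as the box's.
- rim_2 (a joint): Rim section on the left short side (+y): how far it is down, 0 m = sprung up, 0.007 m = clicked shut. It moves straight down only. About 9 N takes it past half travel, where it snaps down and stays; let go earlier it springs up. May be shut at the start; pressing it again does no harm.
- rim_2_top (a point): Middle of that section's flat top, marked by three small ribs; in the box frame at x 0 mm, y 84 mm. 65 mm above the table when up, 58 mm when shut. Press anywhere on the top. Axes as the box's.
- rim_3 (a joint): Rim section on the far long side, left half (+x, +y): how far it is down, 0 m = sprung up, 0.007 m = clicked shut. It moves straight down only. About 9 N takes it past half travel, where it snaps down and stays; let go earlier it springs up. May be shut at the start; pressing it again does no harm.
- rim_3_top (a point): Middle of that section's flat top, marked by three small ribs; in the box frame at x 59 mm, y 47.5 mm. 65 mm above the table when up, 58 mm when shut. Press anywhere on the top. Axes as the box's.
- rim_4 (a joint): Rim section on the far long side, right half (+x, -y): how far it is down, 0 m = sprung up, 0.007 m = clicked shut. It moves straight down only. About 9 N takes it past half travel, where it snaps down and stays; let go earlier it springs up. May be shut at the start; pressing it again does no harm.
- rim_4_top (a point): Middle of that section's flat top, marked by three small ribs; in the box frame at x 59 mm, y -47.5 mm. 65 mm above the table when up, 58 mm when shut. Press anywhere on the top. Axes as the box's.
- rim_5 (a joint): Rim section on the right short side (-y): how far it is down, 0 m = sprung up, 0.007 m = clicked shut. It moves straight down only. About 9 N takes it past half travel, where it snaps down and stays; let go earlier it springs up. May be shut at the start; pressing it again does no harm.
- rim_5_top (a point): Middle of that section's flat top, marked by three small ribs; in the box frame at x 0 mm, y -84 mm. 65 mm above the table when up, 58 mm when shut. Press anywhere on the top. Axes as the box's.
- rim_6 (a joint): Rim section on the near long side, right half (-x, -y): how far it is down, 0 m = sprung up, 0.007 m = clicked shut. It moves straight down only. About 9 N takes it past half travel, where it snaps down and stays; let go earlier it springs up. May be shut at the start; pressing it again does no harm.
- rim_6_top (a point): Middle of that section's flat top, marked by three small ribs; in the box frame at x -59 mm, y -47.5 mm. 65 mm above the table when up, 58 mm when shut. Press anywhere on the top. Axes as the box's.
- screwdriver: Bystander: screwdriver with black handle, 190 mm, lying beside the box. Origin at the middle of its length, underneath.
- wrench: Bystander: steel wrench, 150 mm, lying beside the box; origin underneath.
- jar: Bystander: small jar with black cap, 50 mm across, 70 mm high, standing beyond the box; origin under its centre.
- tape: Bystander: cardboard roll core, 84 mm across, 24 mm high, lying beside the box; origin under its centre.
- spray_can: Bystander: spray can, 60 mm across, 150 mm high, to the right; origin under its centre.
- mug: Bystander: white mug, 80 mm across, 90 mm high, to the left; origin under its centre.

How it is judged:
At the end, for the whole second after the job is handed in: All six rim sections are at least 5.5 mm down (of 7 mm); the box stands flat and at rest, within 30 mm of where it started, and every bystander is within 30 mm of where it started (value of joint each of rim_1, rim_2, rim_3, rim_4, rim_5, rim_6 above 0.0055 m and distance of each of box, screwdriver, wrench, jar, tape, spray_can, mug from where it was at the start of the episode below 0.03 m and angle between box's own z axis and vertical below 0.05 rad and height (world z) of box below 0.008 m and linear speed of box below 0.02 m/s); the robot touches nothing.
It fails at once if the clear window is pressed with more than 4 N (contact force between any of the fingers, the arm and window above 4 N).
It fails at once if the box is lifted by more than 12 mm, tipped by more than 0.15 rad or shoved by more than 30 mm (height (world z) of box above 0.012 m or angle between box's own z axis and vertical above 0.15 rad or distance of box from where it was at the start of the episode above 0.03 m).
It fails at once if a bystander is moved by more than 30 mm (distance of any of screwdriver, wrench, jar, tape, spray_can, mug from where it was at the start of the episode above 0.03 m).
It also fails if it takes over 51 s, if anything falls off the work surface, if the arm or the gripper's body presses on something with over 40 N, if the wrist force passes 120 N, or if a joint passes its speed limit or range.

## Working session

There is one attempt and no reset: what is moved stays moved. The work goes in short steps, Python scripts to look and compute and a tool call to move; the robot and the scene stay as the last step left them, time stands still between calls to the robot, and variables do not carry over. Pictures are saved under pics/ and viewed, and the job is handed in when it is done.

Besides the shell and the picture viewer there is one more tool, called after "Emit:" as name(argument=value, ...), one argument or row to a line, values as JSON. servo_tool: Moves the arm, as the interface text tells. Its arguments: {"type":"object","properties":{"targets":{"type":"array","items":{"type":"array","items":{"type":"number"}}},"fingers":{"type":"number"},"newtons":{"type":"number"}},"required":["targets"]}

```bash
mkdir -p pics; python3 - <<'E'
from cell import ctrl
import cv2, numpy as np
o=ctrl.get_obs(); print(o)
for n in ("side","top","wrist"):
    i=ctrl.camera_info(n); print(n,i)
    cv2.imwrite(f"pics/{n}0.png",ctrl.capture(n))
E
```

```text
{'t': 0.0, 'joints': array([-1.29000207e+00,  3.42715665e-01,  1.52502205e+00,  1.90398210e-05,
        1.27539501e+00, -1.46009274e-01]), 'joint_vel': array([-9.70287801e-05, -4.34492290e-04, -5.48113534e-04,  6.80801453e-04,
       -2.27145117e-04, -2.40681059e-04]), 'tau': array([ 7.43801070e-05, -4.33681118e+01, -2.46010637e+01, -2.99735548e-04,
        7.93910207e-03,  1.26028101e-05]), 'tool_pos': array([ 0.21723945, -0.47750513,  0.23062787]), 'tool_rot': array([-3.06882809e+00, -6.65010250e-01,  1.34301934e-04]), 'wrist_force': array([-0.72615165,  0.01730007,  0.06807039]), 'torque': array([-0.01896966,  0.00356845, -0.01557129]), 'opening': 0.08532696751289118}
side {'vertical_fov': 45.59407387146118, 'cx': 253.69592453993528, 'cy': 196.23815076037238, 'k1': -0.12872762239802393, 'R': array([[-0.75542972, -0.65496146,  0.01874654],
       [-0.42474956,  0.46771825, -0.7751306 ],
       [ 0.49891257, -0.59351927, -0.63152286]]), 't': array([0.42459281, 0.29184885, 1.28649006])}
top {'vertical_fov': 47.78472047691233, 'cx': 253.92713257685014, 'cy': 191.15023873821946, 'k1': 0.02250788486432482, 'R': array([[-0.02148975, -0.99962197,  0.01714941],
       [-0.99695876,  0.02014095, -0.07528325],
       [ 0.07490939, -0.01871507, -0.99701471]]), 't': array([0.00425719, 0.58892673, 1.28362204])}
wrist {'vertical_fov': 70.26071464356556, 'cx': 258.758645747509, 'cy': 191.00217157502246, 'k1': -0.008668105993681337, 'R': array([[ 0.41401563, -0.91026922, -0.00099927],
       [-0.86890653, -0.39552942,  0.29758684],
       [-0.27127939, -0.12233733, -0.95469423]]), 't': array([-0.52523214, -0.03959878,  0.3791194 ])}
```

View pics/top0.png

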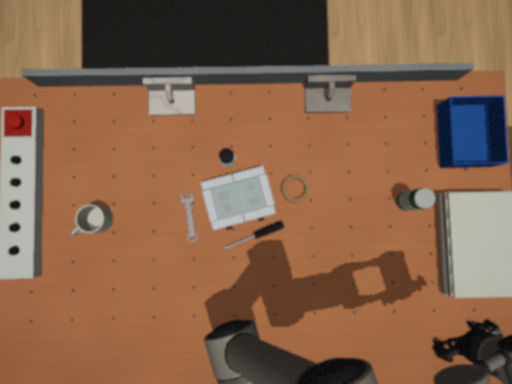

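View pics/side0.png

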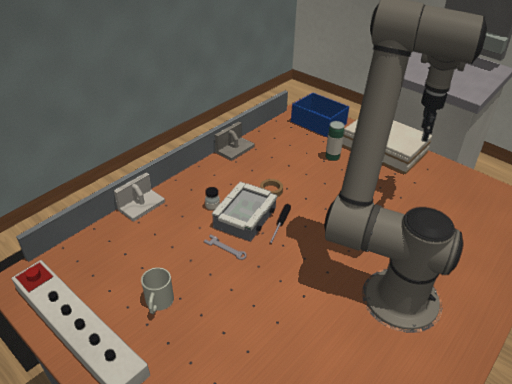

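View pics/wrist0.png

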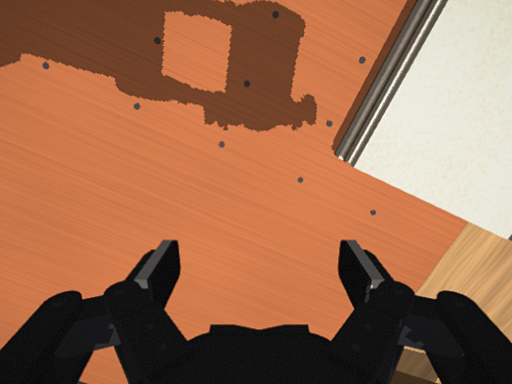

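The top view shows the box at about (202,182)-(265,167)-(275,214)-(215,229), with its glands on the near side (231,229) and (264,219). The tools sit around it: wrench at (189,217), screwdriver (255,236), jar (227,156) and tape (293,188).

```bash
cat > h.py <<'E'
import numpy as np, cv2
from scipy.spatial.transform import Rotation as Rot
def f(i): return 192/np.tan(np.radians(i['vertical_fov'])/2)
def ray(i,uv):
    uv=np.atleast_2d(np.float64(uv)); d=(uv-[i['cx'],i['cy']])/f(i)
    s=d.copy()
    for _ in range(20): s=d/(1+i['k1']*(s**2).sum(1,keepdims=True))
    R,t=np.array(i['R']),np.array(i['t'])
    return -R.T@t, np.c_[s,np.ones(len(s))]@R
def plane(i,uv,z):
    c,r=ray(i,uv); k=(z-c[2])/r[:,2]; return c+k[:,None]*r
def proj(i,X):
    c=np.atleast_2d(X)@np.array(i['R']).T+np.array(i['t']); s=c[:,:2]/c[:,2:]
    s=s*(1+i['k1']*(s**2).sum(1,keepdims=True)); return s*f(i)+[i['cx'],i['cy']]
E
python3 - <<'E'
from cell import ctrl
import cv2,numpy as np
from h import *
im=cv2.imread("pics/top0.png"); i=ctrl.camera_info("top")
hsv=cv2.cvtColor(im,cv2.COLOR_BGR2HSV)
m=((hsv[...,1]<60)&(hsv[...,2]>135)).astype(np.uint8)*255
roi=np.zeros_like(m); roi[160:236,195:281]=255; m&=roi
cs,_=cv2.findContours(m,cv2.RETR_EXTERNAL,cv2.CHAIN_APPROX_NONE)
c=max(cs,key=cv2.contourArea)
P=plane(i,c[:,0]+0.0,0.061)[:,:2]
r=cv2.minAreaRect((P*1000).astype(np.float32)); print(r, cv2.boxPoints(r))
big=cv2.resize(im[140:260,170:330],None,fx=5,fy=5,interpolation=cv2.INTER_CUBIC)
cv2.imwrite("pics/top_zoom.png",big)
s=cv2.imread("pics/side0.png"); cv2.imwrite("pics/side_zoom.png",cv2.resize(s[170:250,200:310],None,fx=7,fy=7,interpolation=cv2.INTER_CUBIC))
cx,cy=np.array(r[0])/1000
print(ctrl.get_obs()['t'])
E
```

```text
((569.2999877929688, 39.792320251464844), (148.1129608154297, 196.11964416503906), 13.840753555297852) [[473.93555  117.28882 ]
 [520.85205  -73.13637 ]
 [664.6644   -37.704178]
 [617.7479   152.72101 ]]
0.15
```

View pics/top_zoom.png

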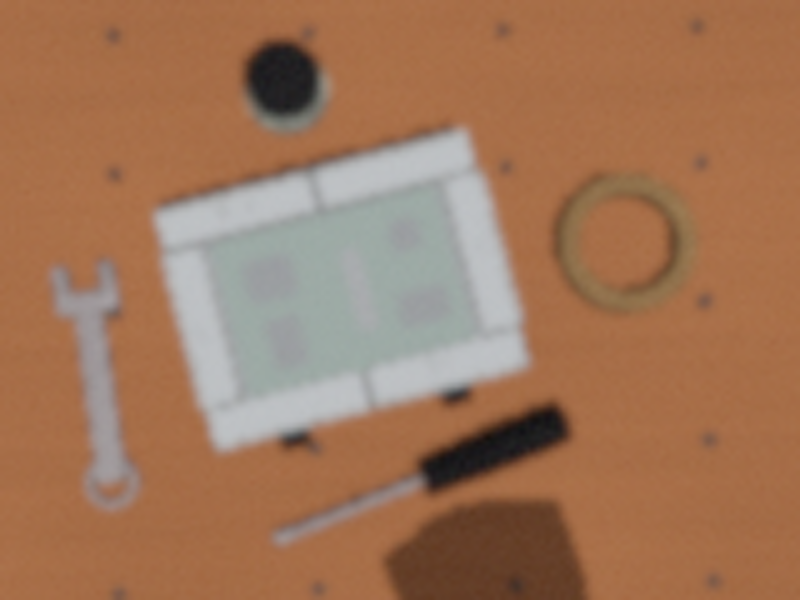

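View pics/side_zoom.png

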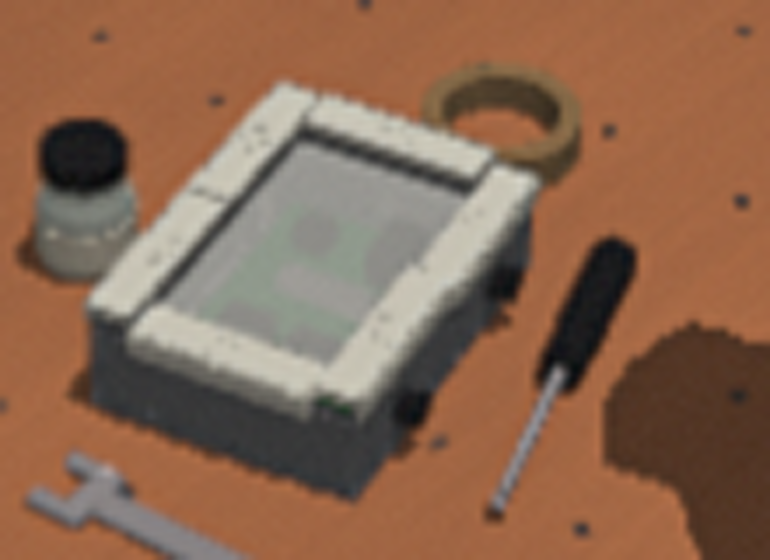

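```bash
cat >> h.py <<'E'
C=np.array([.569,.040]); YAW=np.radians(13.84)
def b2w(p):
    c,s=np.cos(YAW),np.sin(YAW); return C+np.array([[c,-s],[s,c]])@np.array(p)
def plan(o,p,z,yaw=YAW):
    # tool y along -box y, tool x along box x, z down
    R=Rot.from_rotvec(o['tool_rot']); T=Rot.from_matrix(np.array([[np.cos(yaw),np.sin(yaw),0],[np.sin(yaw),-np.cos(yaw),0],[0,0,-1]]))
    d=R.inv().apply(np.r_[p,z]-o['tool_pos']); w=(R.inv()*T).as_rotvec()
    return d.round(4),w.round(4)
E
python3 - <<'E'
from cell import ctrl
from h import *
o=ctrl.get_obs(); i=ctrl.camera_info("wrist")
R=Rot.from_rotvec(o['tool_rot']); c=-np.array(i['R']).T@i['t']
print("cam in tool",R.inv().apply(c-o['tool_pos']),"fwd",R.inv().apply(i['R'][2]))
print(plan(o,C+[.0,.0],.20))
it=ctrl.camera_info("top")
for n,uv,z in [("can",(425,198),.15),("mug",(92,216),.09)]: print(n,plane(it,uv,z))
E
```

```text
cam in tool [ 0.07500026  0.00075889 -0.14249701] fwd [-2.97793619e-01  4.01152770e-04  9.54630190e-01]
(array([ 0.5344, -0.3255,  0.0313]), array([-1.200e-03, -1.000e-04,  1.852e-01]))
can [[ 0.55117575 -0.47095748  0.15      ]]
mug [[0.52283319 0.45079102 0.09      ]]
```

```bash
python3 - <<'E'
from cell import ctrl
from h import *
o=ctrl.get_obs(); print(plan(o,b2w([-.08,0]),.20))
E
```

```text
(array([ 0.4558, -0.3403,  0.0313]), array([-1.200e-03, -1.000e-04,  1.852e-01]))
```

Emit:
servo_tool(
  targets=[
    [0.03,-0.022,0,0,0,0],
    [0.06,-0.045,0,0,0,0.1],
    [0.09,-0.068,0,0,0,0.185],
    [0.12,-0.09,0,0,0,0.185],
    [0.15,-0.112,0,0,0,0.185],
    [0.18,-0.135,0.01,0,0,0.185],
    [0.21,-0.157,0.01,0,0,0.185],
    [0.24,-0.18,0.01,0,0,0.185],
    [0.27,-0.202,0.02,0,0,0.185],
    [0.3,-0.224,0.02,0,0,0.185],
    [0.33,-0.247,0.02,0,0,0.185],
    [0.36,-0.269,0.03,0,0,0.185],
  ],
  fingers=-1,
  newtons=60,
)

```text
t: 1.15
tool_pos: [0.4349, -0.0821, 0.2023]
tool_rot: [3.118, 0.379, 0.004]
wrist_force: [1.2, -0.8, -0.6]
opening: -0.0002
```

```bash
python3 - <<'E'
from cell import ctrl
from h import *
o=ctrl.get_obs(); print(o['t'],o['tool_pos'],o['opening'],plan(o,b2w([-.08,0]),.20))
E
```

```text
1.15 [ 0.43492256 -0.08209651  0.20228854] -0.000175633996776621 (array([ 0.0794, -0.0865,  0.0024]), array([ 0.0006, -0.0024,  0.0003]))
```

Emit:
servo_tool(
  targets=[
    [0.03,-0.033,0.002,0,0,0],
    [0.06,-0.066,0.002,0,0,0],
    [0.079,-0.087,0.002,0,0,0],
    [0.079,-0.087,0.002,0,0,0],
    [0.079,-0.087,0.002,0,0,0],
  ],
)

```text
t: 1.57
tool_pos: [0.4909, 0.023, 0.1999]
tool_rot: [3.118, 0.385, 0.002]
wrist_force: [-0.8, -0.8, 0.1]
opening: 0.0001
```

```bash
python3 - <<'E'
from cell import ctrl
from h import *
o=ctrl.get_obs(); i=ctrl.camera_info("wrist"); im=ctrl.capture("wrist"); cv2.imwrite("pics/w1.png",im)
import pickle; pickle.dump(i,open("w1.pkl","wb")); print(o['t'],o['tool_pos'])
for k,(x,y) in {1:(-59,47.5),2:(0,84),3:(59,47.5),4:(59,-47.5),5:(0,-84),6:(-59,-47.5)}.items():
    p=np.r_[b2w([x/1000,y/1000]),.061]; u=proj(i,p)[0]; print(k,p,u)
    cv2.circle(im,tuple(int(a) for a in u),3,(0,0,255),-1)
cv2.imwrite("pics/w1m.png",cv2.resize(im,(768,576)))
E
```

```text
1.5667 [0.49094084 0.02299898 0.19990345]
1 [0.50035038 0.07200749 0.061     ] [214.38018759 160.43813357]
2 [0.54890624 0.12156127 0.061     ] [174.5895455  100.90222899]
3 [0.61492454 0.10023443 0.061     ] [208.8613419   33.56722573]
4 [0.63764962 0.00799251 0.061     ] [312.24398957  34.08388036]
5 [ 0.58909376 -0.04156127  0.061     ] [345.70564359 101.6738492 ]
6 [ 0.52307546 -0.02023443  0.061     ] [305.33723689 160.80941576]
```

View pics/w1m.png

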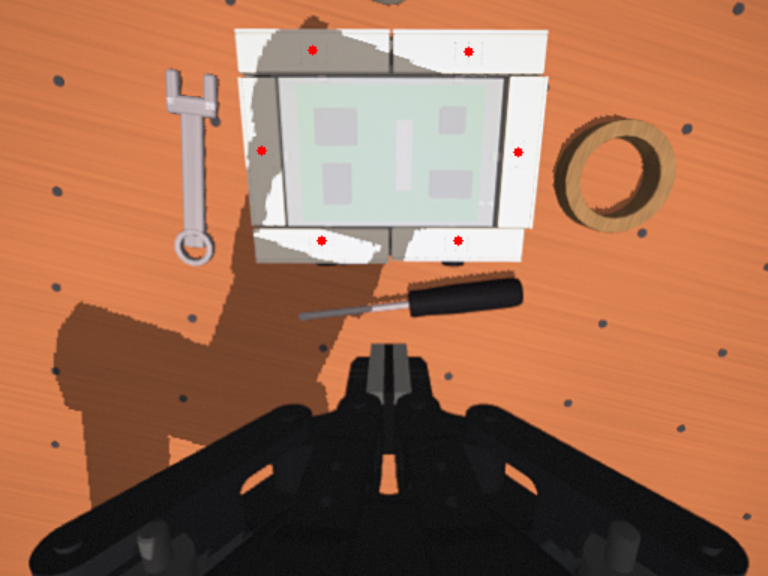

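The predicted rim points (red) fall on the middles of all six sections, so the pose holds. I'll begin with rim_1.

Emit:
servo_tool(
  targets=[
    [0.021,-0.045,0.03,0,0,0],
    [0.021,-0.045,0.07,0,0,0],
    [0.021,-0.045,0.1,0,0,0],
    [0.021,-0.045,0.12,0,0,0],
    [0.021,-0.045,0.128,0,0,0],
    [0.021,-0.045,0.132,0,0,0],
    [0.021,-0.045,0.136,0,0,0],
    [0.021,-0.045,0.138,0,0,0],
  ],
)

```text
t: 2.28
tool_pos: [0.5007, 0.0695, 0.0632]
tool_rot: [3.117, 0.38, 0.004]
wrist_force: [-3.1, -3.0, 5.7]
opening: 0.0
```

```bash
python3 - <<'E'
from cell import ctrl
from h import *
o=ctrl.get_obs(); print(o['t'],o['tool_pos'],o['wrist_force'],plan(o,b2w([-.059,.0475]),.056))
E
```

```text
2.2833 [0.50074358 0.06952544 0.06319831] [-3.09205273 -2.96682231  5.68968414] (array([ 0.0002, -0.0025,  0.0072]), array([ 0.0014, -0.0025,  0.0013]))
```

Emit:
servo_tool(
  targets=[
    [0,0,0.003,0,0,0],
    [0,0,0.006,0,0,0],
    [0,0,0.008,0,0,0],
    [0,0,0.008,0,0,0],
  ],
)

```text
t: 2.62
tool_pos: [0.502, 0.0692, 0.0578]
tool_rot: [3.116, 0.38, 0.01]
wrist_force: [-6.3, -1.2, 19.3]
opening: 0.0001
```

Rim_1 bottoms at z 57.8 mm with 19 N, so it is shut. Lift, then over to rim_2.

```bash
python3 - <<'E'
from cell import ctrl
from h import *
o=ctrl.get_obs(); print(plan(o,b2w([0,.084]),.056), plan(o,b2w([0.059,.0475]),.056))
E
```

```text
(array([ 0.0581, -0.0395,  0.0021]), array([ 0.0028, -0.0062,  0.0014])) (array([ 0.117 , -0.003 ,  0.0026]), array([ 0.0028, -0.0062,  0.0014]))
```

Emit:
servo_tool(
  targets=[
    [0,0,-0.015,0,-0.006,0],
    [0,0,-0.03,0,-0.006,0],
    [0.03,-0.02,-0.03,0,-0.006,0],
    [0.058,-0.04,-0.03,0.003,-0.006,0],
    [0.058,-0.04,-0.03,0.003,-0.006,0],
    [0.058,-0.04,-0.02,0.003,-0.006,0],
    [0.058,-0.04,-0.012,0.003,-0.006,0],
    [0.058,-0.04,-0.008,0.003,-0.006,0],
    [0.058,-0.04,-0.005,0.003,-0.006,0],
    [0.058,-0.04,-0.002,0.003,-0.006,0],
    [0.058,-0.04,0.001,0.003,-0.006,0],
    [0.058,-0.04,0.002,0.003,-0.006,0],
  ],
)

```text
t: 3.62
tool_pos: [0.5485, 0.1215, 0.0578]
tool_rot: [3.118, 0.38, 0.0]
wrist_force: [-8.4, -2.4, 23.0]
opening: -0.0002
```

```bash
python3 - <<'E'
from cell import ctrl
from h import *
o=ctrl.get_obs(); print(plan(o,b2w([0,.084]),.056), plan(o,b2w([0.059,.0475]),.056))
E
```

```text
(array([0.0005, 0.    , 0.0018]), array([ 0.0002, -0.0001,  0.0011])) (array([0.0594, 0.0366, 0.0018]), array([ 0.0002, -0.0001,  0.0011]))
```

Emit:
servo_tool(
  targets=[
    [0,0,-0.015,0,0,0],
    [0,0,-0.03,0,0,0],
    [0.03,0.02,-0.03,0,0,0],
    [0.059,0.037,-0.03,0,0,0],
    [0.059,0.037,-0.03,0,0,0],
    [0.059,0.037,-0.02,0,0,0],
    [0.059,0.037,-0.012,0,0,0],
    [0.059,0.037,-0.008,0,0,0],
    [0.059,0.037,-0.005,0,0,0],
    [0.059,0.037,-0.002,0,0,0],
    [0.059,0.037,0.001,0,0,0],
    [0.059,0.037,0.002,0,0,0],
  ],
)

```text
t: 4.62
tool_pos: [0.6141, 0.1001, 0.0578]
tool_rot: [3.118, 0.381, 0.0]
wrist_force: [-9.5, -1.2, 23.1]
opening: 0.0005
```

```bash
python3 - <<'E'
from cell import ctrl
from h import *
o=ctrl.get_obs(); print(plan(o,b2w([0.059,.0475]),.056), plan(o,b2w([0.059,-.0475]),.056))
E
```

```text
(array([0.0008, 0.0001, 0.0018]), array([ 0.0001, -0.0002,  0.0017])) (array([0.0006, 0.0951, 0.0018]), array([ 0.0001, -0.0002,  0.0017]))
```

Emit:
servo_tool(
  targets=[
    [0,0,-0.015,0,0,0],
    [0,0,-0.03,0,0,0],
    [0,0.03,-0.03,0,0,0],
    [0,0.065,-0.03,0,0,0],
    [0,0.095,-0.03,0,0,0],
    [0,0.095,-0.02,0,0,0],
    [0,0.095,-0.012,0,0,0],
    [0,0.095,-0.008,0,0,0],
    [0,0.095,-0.005,0,0,0],
    [0,0.095,-0.002,0,0,0],
    [0,0.095,0.001,0,0,0],
    [0,0.095,0.002,0,0,0],
  ],
)

```text
t: 5.62
tool_pos: [0.637, 0.0092, 0.0578]
tool_rot: [-3.118, -0.383, -0.001]
wrist_force: [-8.5, 0.7, 21.5]
opening: 0.0
```

```bash
python3 - <<'E'
from cell import ctrl
from h import *
o=ctrl.get_obs(); print(plan(o,b2w([0.059,-.0475]),.056), plan(o,b2w([0,-.084]),.056))
E
```

```text
(array([0.0004, 0.0013, 0.0018]), array([-0.0001, -0.0008,  0.003 ])) (array([-0.0587,  0.0376,  0.0018]), array([-0.0001, -0.0008,  0.003 ]))
```

Emit:
servo_tool(
  targets=[
    [0,0,-0.015,0,0,0],
    [0,0,-0.03,0,0,0],
    [-0.03,0.02,-0.03,0,0,0],
    [-0.059,0.038,-0.03,0,0,0],
    [-0.059,0.038,-0.03,0,0,0],
    [-0.059,0.038,-0.02,0,0,0],
    [-0.059,0.038,-0.012,0,0,0],
    [-0.059,0.038,-0.008,0,0,0],
    [-0.059,0.038,-0.005,0,0,0],
    [-0.059,0.038,-0.002,0,0,0],
    [-0.059,0.038,0.001,0,0,0],
    [-0.059,0.038,0.002,0,0,0],
  ],
)

```text
t: 6.62
tool_pos: [0.5893, -0.0413, 0.0578]
tool_rot: [-3.118, -0.385, -0.003]
wrist_force: [-8.6, 2.5, 26.1]
opening: -0.0002
```

```bash
python3 - <<'E'
from cell import ctrl
from h import *
o=ctrl.get_obs(); print(plan(o,b2w([0,-.084]),.056), plan(o,b2w([-.059,-.0475]),.056))
E
```

```text
(array([-0.0003,  0.0002,  0.0018]), array([-0.0001, -0.0017,  0.0039])) (array([-0.0591, -0.0365,  0.0017]), array([-0.0001, -0.0017,  0.0039]))
```

Emit:
servo_tool(
  targets=[
    [0,0,-0.015,0,0,0],
    [0,0,-0.03,0,0,0.004],
    [-0.03,-0.02,-0.03,0,0,0.004],
    [-0.059,-0.0365,-0.03,0,-0.002,0.004],
    [-0.059,-0.0365,-0.03,0,-0.002,0.004],
    [-0.059,-0.0365,-0.02,0,-0.002,0.004],
    [-0.059,-0.0365,-0.012,0,-0.002,0.004],
    [-0.059,-0.0365,-0.008,0,-0.002,0.004],
    [-0.059,-0.0365,-0.005,0,-0.002,0.004],
    [-0.059,-0.0365,-0.002,0,-0.002,0.004],
    [-0.059,-0.0365,0.001,0,-0.002,0.004],
    [-0.059,-0.0365,0.002,0,-0.002,0.004],
  ],
)

```text
t: 7.62
tool_pos: [0.5239, -0.0204, 0.0577]
tool_rot: [3.118, 0.378, 0.001]
wrist_force: [-8.7, 0.6, 31.2]
opening: 0.0001
```

```bash
python3 - <<'E'
from cell import ctrl
from h import *
o=ctrl.get_obs(); print(plan(o,b2w([-.059,-.0475]),.056), plan(o,b2w([-.08,0]),.2))
E
```

```text
(array([-0.0007, -0.0004,  0.0017]), array([ 0.0007, -0.0008, -0.    ])) (array([-0.0216, -0.0478, -0.1423]), array([ 0.0007, -0.0008, -0.    ]))
```

Rim_6 reached the same depth. Next I back off to the first viewing pose to compare pictures.

Emit:
servo_tool(
  targets=[
    [0,0,-0.015,0,0,0],
    [0,0,-0.04,0,0,0],
    [0,-0.01,-0.08,0,0,0],
    [-0.01,-0.03,-0.11,0,0,0],
    [-0.022,-0.048,-0.142,0,0,0],
    [-0.022,-0.048,-0.142,0,0,0],
    [-0.022,-0.048,-0.142,0,0,0],
  ],
)

```text
t: 8.2
tool_pos: [0.4918, 0.0214, 0.2015]
tool_rot: [3.117, 0.38, 0.009]
wrist_force: [-0.1, -0.6, -0.4]
opening: -0.0001
```

```bash
python3 - <<'E'
from cell import ctrl
from h import *
o=ctrl.get_obs(); i=ctrl.camera_info("wrist"); im=ctrl.capture("wrist"); s=ctrl.capture("side")
print(o['t'],o['tool_pos'],o['wrist_force'])
for k,(x,y) in {1:(-59,47.5),2:(0,84),3:(59,47.5),4:(59,-47.5),5:(0,-84),6:(-59,-47.5)}.items():
    u=proj(i,np.r_[b2w([x/1000,y/1000]),.058])[0]; cv2.circle(im,tuple(int(a) for a in u),2,(0,0,255),-1)
cv2.imwrite("pics/w2.png",cv2.resize(im,(768,576)))
cv2.imwrite("pics/side2.png",cv2.resize(s[170:250,200:310],None,fx=7,fy=7,interpolation=cv2.INTER_CUBIC))
cv2.imwrite("pics/top2.png",ctrl.capture("top"))
E
```

```text
8.2 [0.49178639 0.02136017 0.20150656] [-0.06143273 -0.56001568 -0.36870425]
```

View pics/w2.png

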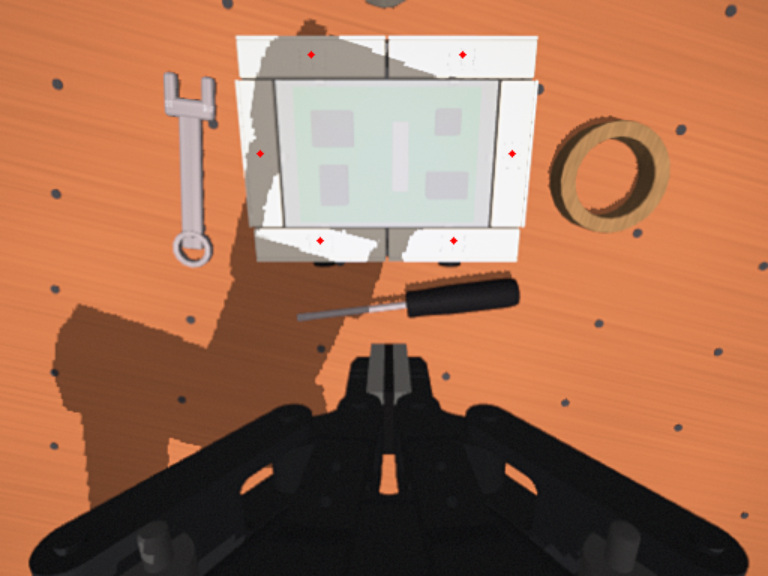

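View pics/side2.png

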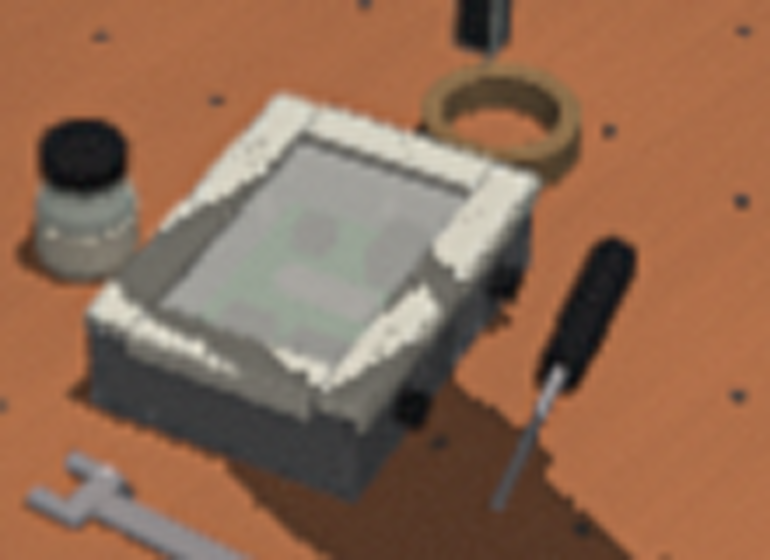

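```bash
python3 - <<'E'
import cv2,numpy as np
a=cv2.imread("pics/w1.png"); b=cv2.imread("pics/w2.png"); a=cv2.resize(a,(768,576))
c=np.vstack([x[20:275,225:560] for x in (a,b)]); cv2.imwrite("pics/cmp.png",cv2.resize(c,None,fx=1.17,fy=1.17))
from cell import ctrl
t0=cv2.imread("pics/top0.png");t2=cv2.imread("pics/top2.png")
d=cv2.absdiff(t0,t2).max(2); cv2.imwrite("pics/topc.png",np.hstack([t0[140:260,170:330],t2[140:260,170:330]]).repeat(2,0).repeat(2,1))
E
```

```text
(no output)
```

View pics/cmp.png

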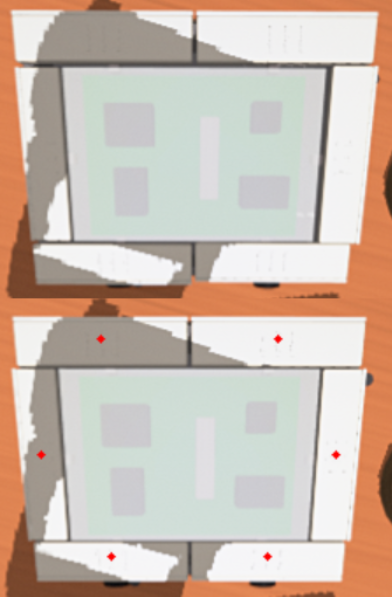

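View pics/topc.png

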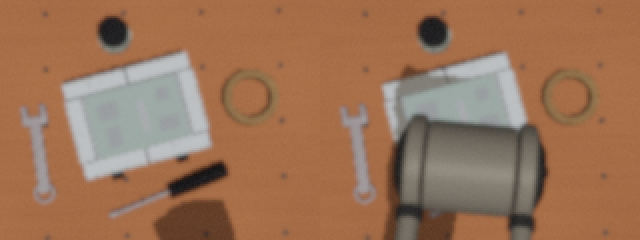

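```bash
python3 - <<'E'
import cv2,numpy as np
b=cv2.imread("pics/w2.png"); 
L=b[190:275,225:325]; R=b[190:275,455:555]
c=np.hstack([L,R]); c=np.clip(c.astype(float)*1.1,0,255).astype(np.uint8)
cv2.imwrite("pics/cor.png",cv2.resize(c,None,fx=4,fy=4,interpolation=cv2.INTER_CUBIC))
E
```

```text
(no output)
```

View pics/cor.png

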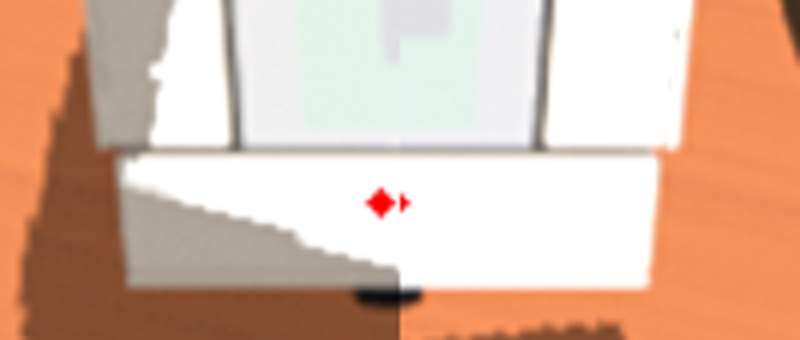

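The short-side sections show a small step against the long sides, so I'll overlay the predicted outlines at z 58 and 65 mm.

```bash
python3 - <<'E'
from cell import ctrl
from h import *
o=ctrl.get_obs(); i=ctrl.camera_info("wrist"); im=ctrl.capture("wrist"); print(o['t'])
g=cv2.cvtColor(im,cv2.COLOR_BGR2HSV)
# sat edge crossing along horizontal rows: print left/right borders
S=cv2.GaussianBlur(g[...,1],(1,3),0)
def border(y):
    row=S[y].astype(float); xs=np.arange(512)
    w=np.where(row[140:380]<90)[0]+140
    return w.min(),w.max()
for bx in (65,55,35,10,-10,-35,-52,-62):
    pr={z:[proj(i,np.r_[b2w([bx/1e3,s*.095]),z/1e3])[0] for s in (1,-1)] for z in (58,65)}
    y=int(round(pr[58][0][1]))
    print(bx,y,border(y),"58:",[p[0].round(1) for p in pr[58]],"65:",[p[0].round(1) for p in pr[65]])
B=cv2.resize(im,None,fx=4,fy=4,interpolation=cv2.INTER_CUBIC)
for z,col in ((.058,(0,0,255)),(.065,(255,0,0))):
    q=[proj(i,np.r_[b2w(p),z])[0]*4+1.5 for p in ([.07,.095],[.07,-.095],[-.07,-.095],[-.07,.095])]
    cv2.polylines(B,[np.int32(q)],True,col,1)
cv2.imwrite("pics/ov.png",B[70:720,590:1460][:, :].copy() if 0 else cv2.resize(B[70:720,590:1460],(800,598)))
E
```

```text
8.35
65 26 (np.int64(155), np.int64(359)) 58: [np.float64(153.7), np.float64(361.1)] 65: [np.float64(150.9), np.float64(363.9)]
55 38 (np.int64(156), np.int64(357)) 58: [np.float64(154.9), np.float64(359.9)] 65: [np.float64(152.1), np.float64(362.7)]
35 61 (np.int64(140), np.int64(359)) 58: [np.float64(157.3), np.float64(357.7)] 65: [np.float64(154.6), np.float64(360.3)]
10 89 (np.int64(158), np.int64(356)) 58: [np.float64(160.0), np.float64(355.0)] 65: [np.float64(157.5), np.float64(357.5)]
-10 111 (np.int64(160), np.int64(354)) 58: [np.float64(162.2), np.float64(352.9)] 65: [np.float64(159.7), np.float64(355.3)]
-35 136 (np.int64(163), np.int64(351)) 58: [np.float64(164.7), np.float64(350.4)] 65: [np.float64(162.4), np.float64(352.7)]
-52 153 (np.int64(168), np.int64(347)) 58: [np.float64(166.4), np.float64(348.8)] 65: [np.float64(164.2), np.float64(351.0)]
-62 162 (np.int64(169), np.int64(346)) 58: [np.float64(167.3), np.float64(347.9)] 65: [np.float64(165.2), np.float64(350.0)]
```

View pics/ov.png

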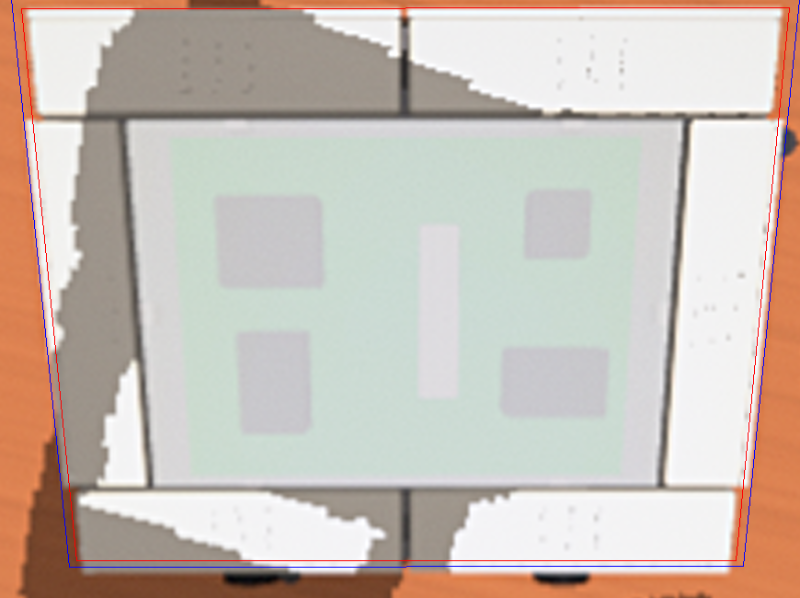

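```bash
python3 - <<'E'
from h import *
import pickle
i=pickle.load(open("w1.pkl","rb")); im=cv2.imread("pics/w1.png")
S=cv2.GaussianBlur(cv2.cvtColor(im,cv2.COLOR_BGR2HSV)[...,1],(1,3),0)
for bx in (65,55,35,10,-10,-35,-52,-62):
    pr={z:[proj(i,np.r_[b2w([bx/1e3,s*.095]),z/1e3])[0][0].round(1) for s in (1,-1)] for z in (58,65)}
    y=int(round(proj(i,np.r_[b2w([bx/1e3,.095]),.058])[0][1]))
    w=np.where(S[y,145:380]<90)[0]+145
    print(bx,y,w.min(),w.max(),pr)
B=cv2.resize(im,None,fx=4,fy=4,interpolation=cv2.INTER_CUBIC)
for z,col in ((.058,(0,0,255)),(.065,(255,0,0))):
    q=[proj(i,np.r_[b2w(p),z])[0]*4+1.5 for p in ([.07,.095],[.07,-.095],[-.07,-.095],[-.07,.095])]
    cv2.polylines(B,[np.int32(q)],True,col,1)
cv2.imwrite("pics/ov1.png",cv2.resize(B[70:720,590:1460],(800,598)))
from cell import ctrl
print(plan(ctrl.get_obs(),b2w([0,.084]),.069))
E
```

```text
65 27 157 364 {58: [np.float64(157.7), np.float64(363.3)], 65: [np.float64(155.0), np.float64(366.2)]}
55 39 158 363 {58: [np.float64(158.8), np.float64(362.1)], 65: [np.float64(156.1), np.float64(364.9)]}
35 62 159 364 {58: [np.float64(160.9), np.float64(359.8)], 65: [np.float64(158.3), np.float64(362.4)]}
10 90 162 361 {58: [np.float64(163.4), np.float64(356.9)], 65: [np.float64(161.0), np.float64(359.4)]}
-10 111 164 358 {58: [np.float64(165.4), np.float64(354.8)], 65: [np.float64(163.0), np.float64(357.2)]}
-35 137 166 356 {58: [np.float64(167.7), np.float64(352.2)], 65: [np.float64(165.5), np.float64(354.4)]}
-52 153 169 349 {58: [np.float64(169.2), np.float64(350.5)], 65: [np.float64(167.1), np.float64(352.7)]}
-62 163 170 348 {58: [np.float64(170.1), np.float64(349.5)], 65: [np.float64(168.0), np.float64(351.7)]}
(array([ 0.0808, -0.0842,  0.1291]), array([-0.0001,  0.0016, -0.0006]))
```

View pics/ov1.png

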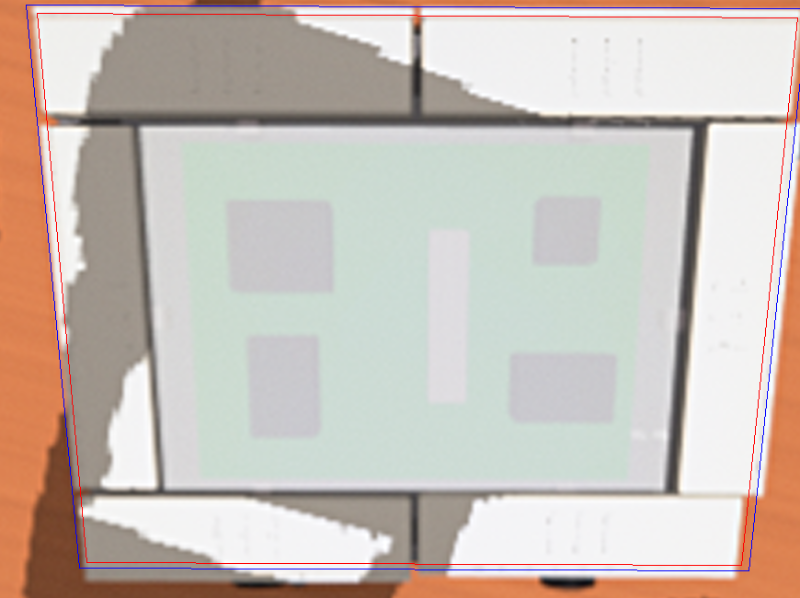

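Comparing before and after:
- **Sections that dropped:** the outer edges of rim_1, 3, 4 and 5 moved inward by about what 7 mm of travel should give.
- **Sections already shut:** rim_2 and rim_6 did not change.
- **Now:** left and right mirror each other, and the dark gap beside rim_5 has shrunk to match rim_2's.

The remaining step is the same at every corner, so it comes from the cover's shape. The hand is 14 cm above the rim and clear.

```bash
python3 - <<'E'
from cell import ctrl
o=ctrl.get_obs(); print(o['t'],o['tool_pos'],o['wrist_force']); print(ctrl.hand_in())
E
```

```text
8.4 [0.49070223 0.02054646 0.19821297] [-0.17057668  0.76390464 -0.13618182]
the job is handed in; nothing more can be done
None
```

I pressed all six rim sections with the shut fingertips and handed the job in at 8.4 s. My checks say all six are shut, but the hand-in gave no verdict.

- **Pressing:** every section stopped at a fingertip height of 57.7–57.8 mm, matching the 58 mm of a shut section, with 19–31 N on the wrist. The window was never approached.
- **Before and after pictures:** the wrist pictures show sections 1, 3, 4 and 5 dropped. Sections 2 and 6 look the same in both, so they were probably shut from the start.
- **Box and things around it:** by comparing pictures, the box stayed within about 2 mm and the wrench, screwdriver, jar and tape show no visible movement. I did not compare the mug and spray can, but the hand never went near them.
- **Hand:** it finished at z = 0.2 m, about 14 cm above the rim, with under 1 N on the wrist.

**One check that disagreed:** the outer edges of the short-side sections stand 1–2 pixels outside the predicted outline for a shut section, and the long sides about as much inside it. The offset is the same on both ends, including section 5, which clearly dropped. I took it as cover shape or calibration error, and did not touch those sections again to confirm.

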